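Sort kiln props by length into the sliding cradles of a rack

TASK

Sort the three look-alike kiln props by length: lay each one in the row of the rack whose sliding cradle fits it - shortest prop in the row nearest you, longest in the farthest - so that it lies flat on the cradle floor between both end blocks, not perched on them. The cradles have been left slid to one side or the other, so see or feel where each one is.

Things in the scene. Friction and masses are not known exactly. Their poses are not given: they have to be found in the camera images.
- prop_short_mid (a point): Centre of the short kiln prop, a cream fireclay bar of square section 30 x 30 mm, 90 mm long, lying flat (centre 15 mm above what it lies on), about 117 g. Its y axis runs along the length, x and z across. It belongs in the row nearest the robot (rack x = -0.070) of the rack.
- prop_medium_mid (a point): Centre of the medium kiln prop, a cream fireclay bar of square section 30 x 30 mm, 115 mm long, lying flat (centre 15 mm above what it lies on), about 150 g. Its y axis runs along the length, x and z across. It belongs in the middle row (rack x = 0) of the rack.
- prop_long_mid (a point): Centre of the long kiln prop, a cream fireclay bar of square section 30 x 30 mm, 140 mm long, lying flat (centre 15 mm above what it lies on), about 182 g. Its y axis runs along the length, x and z across. It belongs in the row farthest from the robot (rack x = +0.070) of the rack.
- rack: Wooden rack fixed to the table: board 216 (x) by 242 (y) by 10 mm thick, origin at the centre of its underside, z up. Three rows run along its y axis, 70 mm apart; in each a plywood cradle slides along y, 20 mm either way. Where the cradles stand is not measured: see or feel it. They stay put under pushes below 8 N. The sides are open in the middle; nothing beside a cradle is higher than its floor.
- row_short (a point): Middle of the short row (rack x = -0.070, y = 0), at cradle floor height, 15 mm above the table; fixed. Its cradle: 98 mm between two end blocks (16 mm thick, tops 14 mm above the floor), 38 mm between side cheeks as high, which reach 18 mm in from each end block; centre anywhere within 20 mm of this point along y. Seated, the prop's centre is 15 mm above it.
- row_medium (a point): Middle of the medium row (rack x = +0.000, y = 0), at cradle floor height, 15 mm above the table; fixed. Its cradle: 123 mm between two end blocks (16 mm thick, tops 14 mm above the floor), 38 mm between side cheeks as high, which reach 18 mm in from each end block; centre anywhere within 20 mm of this point along y. Seated, the prop's centre is 15 mm above it.
- row_long (a point): Middle of the long row (rack x = +0.070, y = 0), at cradle floor height, 15 mm above the table; fixed. Its cradle: 148 mm between two end blocks (16 mm thick, tops 14 mm above the floor), 38 mm between side cheeks as high, which reach 18 mm in from each end block; centre anywhere within 20 mm of this point along y. Seated, the prop's centre is 15 mm above it.
Mind the look-alikes: they are no part of the job. What is shaped like the part that bears prop_short_mid but pink is not meant.

How it is judged (in metres and radians):
At the end, for the whole second after the job is handed in: Each prop lies in its own row (short nearest, medium middle, long farthest; within 8 mm of the row's centre line across and 28 mm of its middle along), parallel to the row within 0.07 rad and flat on the cradle floor: its centre 26 to 34 mm above the table (x of prop_short_mid in the frame of rack between -0.078 and -0.062 m and y of prop_short_mid in the frame of rack between -0.028 and 0.028 m and z of prop_short_mid in the frame of rack between 0.026 and 0.034 m and angle between the y axis of each of prop_short_mid, prop_medium_mid, prop_long_mid and the y axis of rack, either way round below 0.07 rad and x of prop_medium_mid in the frame of rack between -0.008 and 0.008 m and y of prop_medium_mid in the frame of rack between -0.028 and 0.028 m and z of prop_medium_mid in the frame of rack between 0.026 and 0.034 m and x of prop_long_mid in the frame of rack between 0.062 and 0.078 m and y of prop_long_mid in the frame of rack between -0.028 and 0.028 m and z of prop_long_mid in the frame of rack between 0.026 and 0.034 m); the robot touches nothing.
It also fails if it takes over 72 s, if anything falls off the work surface, if the arm or the gripper's body presses on something with over 40 N, if the wrist force passes 120 N, or if a joint passes its speed limit or range.

ROBOT

A 7-joint arm with a two-finger parallel gripper is mounted at the origin on a cart in front of the work surface, level with it; the furniture and walls round the work are solid. World frame = base frame: x ahead of the robot, y to its left, z up, the work surface at z = 0. Lengths are in mm, angles in rad, forces in N, time in s.
With the tool pointing down it reaches from about 400 to 875 mm from the base axis. Payload 4.4 kg.
Tool frame: the origin (TCP) lies midway between the tips of the shut fingers; the grasp point (between the pads) lies 19 mm behind it; z points along the fingers, y is the line along which they close (so a half turn about z gives the same grasp; the last joint's range is limited). The gripper opens to 85 mm and grips with 20 to 120 N. Pads are 22 mm wide; open, the fingers measure 114 mm over their backs; the gripper's body (76 mm by 85 mm) begins 54 mm behind the grasp point. The pads swing forward as they close: fully open they stand 13 mm farther back than shut.
Start: joints at [-1.387, 0.628, 0.038, 1.517, -0.027, 0.996, -0.02], TCP at [160.661, 629.846, 231.313] pointing down, gripper open.
Joint ranges: [-3.06, 3.06], [-0.37, 2.12], [-1.25, 1.32], [0.18, 2.47], [-1.1, 4.24], [0.23, 1.98], [-2.94, 2.94]. Speed limits (rad/s): [2.57, 2.57, 3.14, 3.14, 3.14, 3.14, 3.14].

INTERFACE

Orientations are given as [roll, pitch, yaw] about the fixed x, y, z axes, in that order (R = Rz(yaw) Ry(pitch) Rx(roll)).
In Python, from cell import telemetry, eyes, ctrl, finder gives the robot as it stands.
- The arm moves only by the tool move_arm, never from a script. Its argument "steps" is a list of rows, each a list of 7 numbers: the turn, a rotation vector about the world's x, y, z in degrees, then the shift along the world's x, y, z in m, then the finger opening in m, from 0 to 0.0854. A call has 1 to 5 rows; each row shifts and turns the commanded pose from where the row before left it; what a row does not reach is not made up. A row lasts 1/10 s, in which the tool goes at most 50 mm and 8.59 degrees, less where a joint would pass 70% of its speed; a pose out of reach is approached as far as the arm can. A call with a gripper value outside its range is refused whole. The fingers move at their own pace and stop on an object; the grip force is fixed at half the most. Time passes only in rows, so rows that do not move let the fingers close. It gives the time, the measured TCP pose, the force, the opening and the grip force at its end, in the units of the state.
- telemetry.read_state(): the state, without advancing time (a new reading comes with each control period).
- eyes.get_image(name): name is "scene" or "top" or "wrist"; returns (picture, depth): 420x560x3 uint8, blue, green, red; 420x560 float32, mm along the optical axis (not along the pixel's ray), 0 where there is no reading.
- eyes.calibration(name): a dict with "fx", "fy", "cx", "cy" (pixels), "distortion" ([k1, k2, p1, p2, k3] as OpenCV has them; the pictures are not rectified), "position" and "attitude" of the camera in the world. Camera axes: x right, y down, z forward; pixel columns grow to the right and rows downward; lengths in mm; the calibration is good to about 2 mm. A picture is of the moment at which its call begins: read the wrist's pose just before it. calibration takes no time and is no camera call; for the wrist camera it gives the pose at the moment of the call.
- ctrl.finish_job(): hands the job in; it is judged then, once.
Trained networks look in the newest picture that a camera, given by its name, has taken for a name from the list of things; names that differ only in an ending like _2 or _b are one class to them, and where a whole thing is asked for, a point or a joint stands for the part that bears it (a point fixed in the world has none). Each returns a list of dicts, best first, with "confidence" (0 to 1); they miss things now and then, are a little off and sometimes report something else, mostly with a low value. They report only what shows in the picture. A call takes as long as a camera call. They do not tell look-alikes from the thing itself.
- finder.boxes_of(camera, name): "location" ([x, y, z] in mm, in the coordinates of the camera as it stood for that picture, good to about 4 mm: the middle of the surface that is visible of it).
- finder.cut_out(camera, name): "mask" (420x560 bool, what is visible of it).
- finder.pinpoint(camera, name): "location" ([x, y, z] in mm, in the coordinates of the camera as it stood for that picture, good to about 4 mm: a listed point, or the origin of a listed thing).
The state is a dict: "clock": time; "qpos": joint angles; "qd": joint speeds; "tau": joint torques, N m; "eef_pos": TCP position; "tool_rot": TCP orientation; "force": force on the tool from outside, world axes, zero at the start; "torque": the same for the moment, N m; "width": finger opening in mm; "gripper_force": force on a finger pad.
Only numpy, scipy, OpenCV 4.12 (cv2) and the standard library are available. Lean on these libraries where they do the work, as an engineer would, in place of code of your own. Each camera call takes 0.05 s, during which the arm holds its last target. There are 200 camera calls.

## Working session

There is one attempt and no reset: what is moved stays moved. The work goes in short steps, Python scripts to look and compute and a tool call to move; the robot and the scene stay as the last step left them, time stands still between calls to the robot, and variables do not carry over. Pictures are saved under pics/ and viewed, at most 10 in all, crops included, and the job is handed in when it is done.

Besides the shell and the picture viewer there is one more tool, called after ">>>" as name(argument=value, ...), one argument or row to a line, values as JSON. move_arm: Moves the arm, as the interface text tells. Its arguments: {"type":"object","properties":{"steps":{"type":"array"}},"required":["steps"]}

```bash
mkdir -p pics; ls; cat > h.py <<'E'
import numpy as np, cv2
from cell import telemetry, eyes, ctrl, finder
from scipy.spatial.transform import Rotation as R
def pose(c):
    a=np.array(c["attitude"],float)
    m=a if a.shape==(3,3) else R.from_euler('xyz',a).as_matrix()
    return m,np.array(c["position"],float)
def w(name,p):
    m,t=pose(eyes.calibration(name)); return m@np.array(p)+t
def cloud(name,d):
    c=eyes.calibration(name); K=np.array([[c["fx"],0,c["cx"]],[0,c["fy"],c["cy"]],[0,0,1]])
    v,u=np.mgrid[0:420,0:560]
    n=cv2.undistortPoints(np.stack([u,v],-1).reshape(-1,1,2).astype(np.float64),K,np.array(c["distortion"])).reshape(420,560,2)
    m,t=pose(c)
    P=np.dstack([n*d[...,None],d])@m.T+t
    P[d==0]=np.nan
    return P
E
python3 - <<'E'
from h import *
print(telemetry.read_state()); print(eyes.calibration("top"))
a,_=eyes.get_image("scene"); b,d=eyes.get_image("top")
cv2.imwrite("pics/s.png",a); cv2.imwrite("pics/t.png",b)
np.save("td.npy",d)
for n in ["prop_short_mid","prop_medium_mid","prop_long_mid","rack","row_short","row_medium","row_long"]:
    for q in finder.pinpoint("top",n): print(n,q["confidence"],w("top",q["location"]).round())
E
```

```text
pics
{'clock': 0.0, 'qpos': array([-1.38680345,  0.62933775,  0.03844648,  1.51839638, -0.02700523,
        0.99630125, -0.01999   ]), 'qd': array([-0.00027247,  0.00026666, -0.00058391,  0.00040949, -0.00183956,
        0.00225236,  0.00118084]), 'tau': array([-2.06585919e-04, -5.63414276e+01,  1.22658782e+00, -1.93430507e+01,
        1.11626589e-02,  1.09183238e-02, -6.59420081e-06]), 'eef_pos': array([160.49735619, 629.211658  , 230.38553234]), 'tool_rot': array([-3.13966819e+00,  2.39021126e-05,  2.89180264e+00]), 'force': array([ 0.55718568,  0.33890473, -0.70753339]), 'torque': array([ 0.03408713, -0.00666957,  0.00236096]), 'gripper_force': 0.0, 'width': 85.36576331762795}
{'fx': 409.2133370477241, 'fy': 409.2133370477241, 'cx': 284.68155947820804, 'cy': 211.08497465419137, 'distortion': array([-0.03732255,  0.        ,  0.        ,  0.        ,  0.        ]), 'position': array([ 263.34634861,  263.16993633, 1249.10418967]), 'attitude': array([-2.92238751,  0.00538244, -1.62092541])}
prop_short_mid 0.71 [570. 362.  14.]
prop_short_mid 0.58 [454. 705.  16.]
prop_short_mid 0.2 [454. 117.  15.]
prop_medium_mid 0.9 [ 429. -173.   15.]
prop_long_mid 0.72 [447. 382.  17.]
rack 0.59 [523. 114.  -1.]
row_short 0.9 [453. 118.  15.]
row_short 0.64 [569. 360.  15.]
row_medium 0.66 [525. 113.  15.]
row_medium 0.18 [522. 115.  -2.]
row_long 0.63 [595. 114.  18.]
```

View pics/t.png

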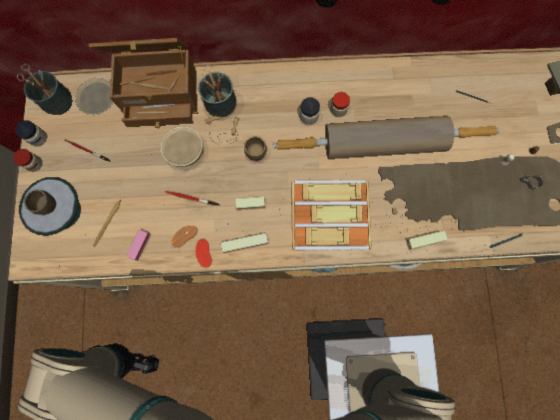

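View pics/s.png

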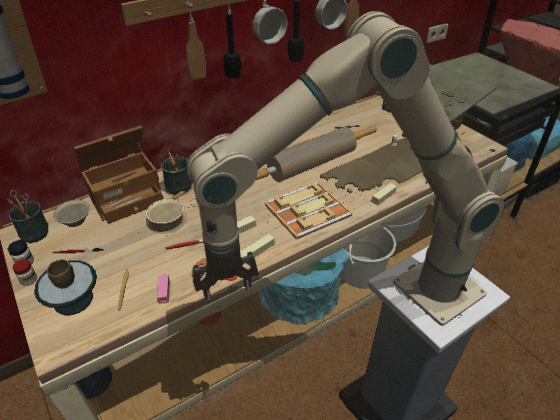

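The top view shows cream bars at (250,203), (245,242) and (427,240). The pink look-alike is at (138,245), and the rack is at (331,215). Other things that could be mistaken for a prop are the cradle blocks inside the rack and the red and brown sponges at (204,253) and (185,236). By description I choose the three cream bars, and next I measure them and check a crop.

```bash
python3 - <<'E'
from h import *
b,d=eyes.get_image("top"); P=cloud("top",d)
hsv=cv2.cvtColor(b,cv2.COLOR_BGR2HSV)
for n,(u,v) in dict(short=(250,203),long=(245,242),med=(427,240),pink=(138,245)).items():
    print(n,hsv[v,u],P[v,u].round())
    X=P[v-30:v+30,u-40:u+40]; C=b[v-30:v+30,u-40:u+40].astype(float)
    m=(X[...,2]>20)&(X[...,2]<40)
    k,l,s,c=cv2.connectedComponentsWithStats(m.astype(np.uint8)); i=l[30,40]
    q=X[l==i]; r=cv2.minAreaRect(q[:,:2].astype(np.float32)); print(r,np.nanmedian(q[:,2]))
c=b[170:270,200:480]; cv2.imwrite("pics/c.png",cv2.resize(c,None,fx=2.8,fy=2.8,interpolation=cv2.INTER_CUBIC))
# rack heights
X=P[170:260,280:380].reshape(-1,3); 
for x0 in (453,524,595):
    q=X[(abs(X[:,0]-x0)<12)]
    for y in range(0,240,5):
        z=q[abs(q[:,1]-y)<2.5][:,2]
        if len(z): print((y,int(np.median(z))),end=' ')
    print()
E
```

```text
short [ 35  47 206] [565. 361.  31.]
((568.2385864257812, 362.9638366699219), (31.113006591796875, 89.79850769042969), 1.2502409219741821) 29.298900363459893
long [ 35  45 206] [446. 380.  28.]
((445.0059814453125, 384.3035888671875), (31.33634376525879, 139.53562927246094), 8.786237716674805) 29.360521922993712
med [ 34  51 206] [ 424. -168.   28.]
((427.7127685546875, -171.36639404296875), (30.24073028564453, 115.62676239013672), 10.866556167602539) 30.237806626916154
pink [168  76 202] [452. 702.  35.]
((456.40643310546875, 707.6640625), (33.5965461730957, 90.4774169921875), 64.57528686523438) 29.890315514468284
(0, 13) (5, 8) (10, 10) (15, 10) (20, 9) (25, 9) (30, 9) (35, 11) (40, 10) (45, 10) (50, 10) (55, 9) (60, 9) (65, 8) (70, 28) (75, 27) (80, 28) (85, 18) (90, 16) (95, 13) (100, 15) (105, 15) (110, 14) (115, 14) (120, 14) (125, 16) (130, 15) (135, 14) (140, 15) (145, 14) (150, 14) (155, 15) (160, 14) (165, 15) (170, 15) (175, 15) (180, 15) (185, 28) (190, 28) (195, 27) (200, 10) (205, 8) (210, 9) (215, 9) (220, 9) (225, 9) (230, 9) (235, 13) 
(0, 13) (5, 9) (10, 10) (15, 10
[... 175 characters left out ...]
 (115, 13) (120, 13) (125, 13) (130, 13) (135, 13) (140, 14) (145, 13) (150, 14) (155, 15) (160, 27) (165, 28) (170, 27) (175, 27) (180, 10) (185, 10) (190, 8) (195, 9) (200, 11) (205, 10) (210, 9) (215, 10) (220, 10) (225, 9) (230, 12) (235, 8) 
(0, 10) (5, 10) (10, 11) (15, 11) (20, 26) (25, 29) (30, 27) (35, 17) (40, 14) (45, 14) (50, 13) (55, 15) (60, 15) (65, 13) (70, 13) (75, 13) (80, 15) (85, 15) (90, 15) (95, 14) (100, 14) (105, 15) (110, 13) (115, 14) (120, 13) (125, 14) (130, 14) (135, 15) (140, 14) (145, 14) (150, 14) (155, 14) (160, 14) (165, 15) (170, 14) (175, 13) (180, 14) (185, 27) (190, 31) (195, 27) (200, 8) (205, 10) (210, 9) (215, 9) (220, 9) (225, 11) (230, 13) (235, -1)
```

View pics/c.png

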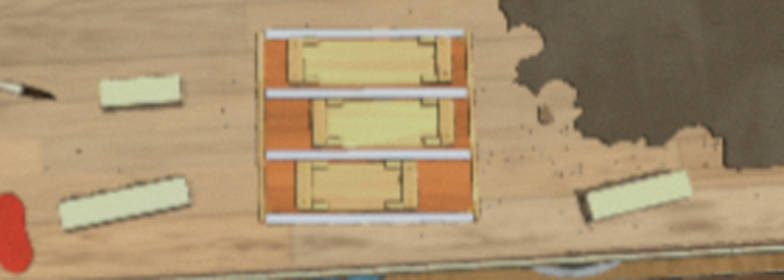

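The crop confirms the three cream bars: short at (140,92), long at (125,203) and medium at (640,195). Their measured lengths of 90, 140 and 116 mm match. I go over the long one and look with the wrist camera.

>>> move_arm(
  steps=[
    [0, 0, -8.4, 0.035, -0.031, 0.005, 0.085],
    [0, 0, -8.4, 0.035, -0.031, 0.005, 0.085],
    [0, 0, -8.4, 0.035, -0.031, 0.005, 0.085],
    [0, 0, -8.4, 0.035, -0.031, 0.005, 0.085],
    [0, 0, -8.4, 0.035, -0.031, 0.005, 0.085],
  ],
)

```text
clock: 1.0
eef_pos: [336.9, 473.6, 256.8]
tool_rot: [3.141, -0.0, 2.153]
force: [0.5, 0.5, 0.5]
width: 85.3
gripper_force: 0.0
```

>>> move_arm(
  steps=[
    [0, 0, -8.4, 0.035, -0.031, 0.0, 0.085],
    [0, 0, -8.4, 0.035, -0.031, 0.0, 0.085],
    [0, 0, -8.4, 0.035, -0.031, 0.0, 0.085],
    [0, 0, 0, 0, 0, 0, 0.085],
    [0, 0, 0, 0, 0, 0, 0.085],
  ],
)

```text
clock: 1.5
eef_pos: [441.5, 381.0, 256.4]
tool_rot: [3.141, -0.0, 1.717]
force: [-1.0, 0.5, 0.1]
width: 85.3
gripper_force: 0.0
```

```bash
cat >> h.py <<'E'
def st():
    s=telemetry.read_state(); print(round(s["clock"],2),s["eef_pos"].round(1),np.degrees(s["tool_rot"]).round(2),"F",s["force"].round(1),round(s["width"],1),s["gripper_force"])
E
python3 - <<'E'
from h import *
st(); b,d=eyes.get_image("wrist"); c=eyes.calibration("wrist"); print(c); cv2.imwrite("pics/w1.png",b); np.save("w1.npy",cloud("wrist",d))
E
```

```text
1.5 [441.5 381.  256.4] [ 1.7999e+02 -1.0000e-02  9.8370e+01] F [-1.   0.5  0.1] 85.3 0.0
{'fx': 289.69517312574936, 'fy': 289.69517312574936, 'cx': 286.28722341184005, 'cy': 210.1225891420036, 'distortion': array([-0.01105816,  0.        ,  0.        ,  0.        ,  0.        ]), 'position': array([429.03935256, 452.66595105, 399.77378944]), 'attitude': array([2.85811788e+00, 3.76105625e-04, 1.49565214e-01])}
```

View pics/w1.png

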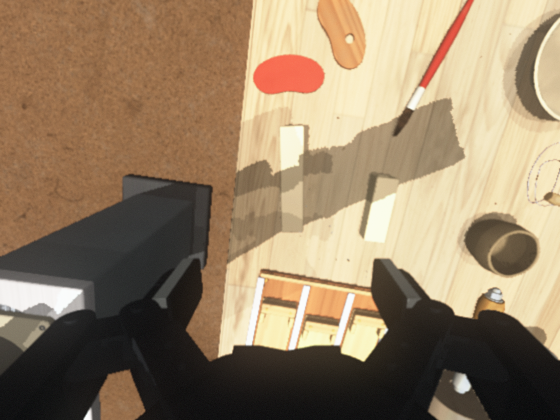

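The wrist view shows the long prop at (291,180), the short one at (380,208) and the edge of the rack at (320,290). I measure both props in this view.

```bash
cat >> h.py <<'E'
def prop(P,seed,r=90,lo=18,hi=45):
    m=(P[...,2]>lo)&(P[...,2]<hi)&(np.linalg.norm(P[...,:2]-seed,axis=2)<r)
    k,l,s,c=cv2.connectedComponentsWithStats(m.astype(np.uint8)); i=1+np.argmax(s[1:,4])
    q=P[l==i]; t=q[q[:,2]>np.median(q[:,2])-3]
    r=cv2.minAreaRect(t[:,:2].astype(np.float32)); print(np.round(r[0],1),np.round(r[1],1),round(r[2],2),"z",np.median(t[:,2]).round(1),len(t))
E
python3 - <<'E'
from h import *
P=np.load("w1.npy"); prop(P,[445,384]); prop(P,[568,363],60)
E
```

```text
[446.2 385. ] [ 30.  138.8] 9.22 z 30.7 2491
[569.8 363.8] [30.4 90.3] 1.73 z 30.6 1464
```

>>> move_arm(
  steps=[
    [0, 0, 0.8, 0.0045, 0.004, -0.045, 0.085],
    [0, 0, 0, 0, 0, -0.045, 0.085],
    [0, 0, 0, 0, 0, -0.045, 0.085],
    [0, 0, 0, 0, 0, -0.045, 0.085],
    [0, 0, 0, 0, 0, -0.03, 0.085],
  ],
)

```text
clock: 2.05
eef_pos: [441.8, 387.1, 43.2]
tool_rot: [-3.138, 0.0, 1.737]
force: [0.2, 0.4, -0.1]
width: 85.0
gripper_force: 0.0
```

>>> move_arm(
  steps=[
    [0, 0, 0, 0, 0, -0.028, 0.085],
    [0, 0, 0, 0, 0, -0.014, 0.085],
    [0, 0, 0, 0, 0, 0, 0.02],
    [0, 0, 0, 0, 0, 0, 0.02],
    [0, 0, 0, 0, 0, 0, 0.02],
  ],
)

```text
clock: 2.55
eef_pos: [445.9, 387.0, 5.9]
tool_rot: [3.139, -0.002, 1.734]
force: [-0.0, 0.5, 0.8]
width: 43.4
gripper_force: 0.0
```

>>> move_arm(
  steps=[
    [0, 0, 0, 0, 0, 0, 0.02],
    [0, 0, 0, 0, 0, 0, 0.02],
    [0, 0, 0, 0, 0, 0.02, 0.02],
    [0, 0, 0, 0, 0, 0.04, 0.02],
    [0, 0, 0, 0, 0, 0.04, 0.02],
  ],
)

```text
clock: 3.05
eef_pos: [444.4, 385.3, 105.1]
tool_rot: [-3.14, 0.001, 1.733]
force: [0.3, 0.7, -1.8]
width: 28.8
gripper_force: 60.1
```

>>> move_arm(
  steps=[
    [0, 0, -3.1, 0.02, -0.02, 0.03, 0.02],
    [0, 0, -3.1, 0.025, -0.04, 0.02, 0.02],
    [0, 0, -3.1, 0.025, -0.04, 0.02, 0.02],
    [0, 0, 0, 0.025, -0.04, 0.02, 0.02],
    [0, 0, 0, 0.025, -0.04, 0.01, 0.02],
  ],
)

```text
clock: 3.55
eef_pos: [564.4, 207.6, 205.1]
tool_rot: [3.139, -0.001, 1.571]
force: [0.7, 0.5, -2.4]
width: 29.0
gripper_force: 60.2
```

>>> move_arm(
  steps=[
    [0, 0, 0, 0.02, -0.04, 0, 0.02],
    [0, 0, 0, 0.01, -0.03, 0, 0.02],
    [0, 0, 0, 0, -0.02, 0, 0.02],
    [0, 0, 0, 0, 0, 0, 0.02],
    [0, 0, 0, 0, 0, 0, 0.02],
  ],
)

```text
clock: 4.05
eef_pos: [592.9, 119.0, 203.0]
tool_rot: [-3.141, -0.001, 1.57]
force: [0.9, 1.2, -2.2]
width: 28.8
gripper_force: 60.2
```

```bash
python3 - <<'E'
from h import *
st(); b,d=eyes.get_image("wrist"); cv2.imwrite("pics/w2.png",b); np.save("w2.npy",cloud("wrist",d))
E
```

```text
4.05 [592.9 119.  203. ] [-1.7997e+02 -5.0000e-02  8.9940e+01] F [ 0.9  1.2 -2.2] 28.8 60.16612887382507
```

View pics/w2.png

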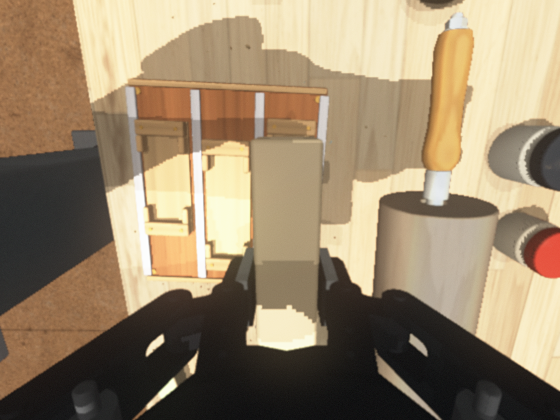

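The held prop is centred at (287,230). The +y blocks are at (162,128) short, (228,150) medium and (290,127) long. The -y blocks are at (165,228) and (228,262), and the long one is hidden. I fit the blocks, the rack yaw and the held prop.

```bash
python3 - <<'E'
from h import *
P=np.load("w2.npy"); x,y,z=P[...,0],P[...,1],P[...,2]
m=(z>23)&(z<36)&(x>410)&(x<640)&(y>-10)&(y<240)
k,l,s,c=cv2.connectedComponentsWithStats(m.astype(np.uint8))
for i in range(1,k):
    if s[i,4]>60:
        q=P[l==i]; print(s[i],q.min(0).round(),q.max(0).round(),np.median(q,0).round())
def prof(P,x0,hw=10):
    x,y,z=P[...,0],P[...,1],P[...,2]; k=(abs(x-x0)<hw)&(z<60)
    for a in np.arange(0,240,2.):
        zz=z[k&(abs(y-a)<1)]
        if len(zz)>2 and np.median(zz)>21: print(int(a),int(np.median(zz)),end=' ; ')
    print()
for x0 in (453,523,593): prof(P,x0)
# held prop: by height histogram near tcp
n=(abs(x-593)<25)&(abs(y-119)<100)&(z>150)&(z<235)
q=P[n]; h,e=np.histogram(q[:,2],20); print(h,e.round())
# board outline z 6..13 + everything >6 
m=((z>6)&(z<36)&(x>380)&(x<660)&(y>-40)&(y<250)).astype(np.uint8)
k,l,s,c=cv2.connectedComponentsWithStats(m); i=1+np.argmax(s[1:,4]); q=P[l==i]
xs=np.arange(430,620,4); e=np.array([[a,q[abs(q[:,0]-a)<2][:,1].max()] for a in xs if (abs(q[:,0]-a)<2).sum()>5])
f=np.polyfit(e[:,0],e[:,1],1); r=e[:,1]-np.polyval(f,e[:,0]); g=abs(r)<3; f=np.polyfit(e[g,0],e[g,1],1)
print("+y edge",f,np.degrees(np.arctan(f[0])),np.polyval(f,523),g.sum())
ys=np.arange(60,225,4); e=np.array([[a,q[abs(q[:,1]-a)<2][:,0].min()] for a in ys]); f=np.polyfit(e[:,0],e[:,1],1); print("near edge",f,np.degrees(np.arctan(f[0])),np.polyval(f,114))
E
```

```text
[ 134  119   53   35 1075] [431. 163.  23.] [483. 198.  32.] [458. 187.  30.]
[267 119  50  18 782] [572. 181.  24.] [624. 198.  32.] [597. 190.  30.]
[201 140  49  33 970] [500. 142.  23.] [552. 177.  32.] [526. 166.  30.]
[142 206  49  31 866] [425.  66.  23.] [479. 102.  32.] [453.  80.  29.]
[205 243  30  28 423] [495.  22.  23.] [529.  57.  32.] [505.  35.  29.]
68 29 ; 70 29 ; 72 29 ; 74 29 ; 76 29 ; 78 29 ; 80 29 ; 82 27 ; 182 29 ; 184 29 ; 186 29 ; 188 29 ; 190 29 ; 192 29 ; 194 29 ; 196 29 ; 
24 29 ; 26 30 ; 28 29 ; 30 30 ; 32 29 ; 34 30 ; 36 24 ; 160 28 ; 162 29 ; 164 30 ; 166 29 ; 168 29 ; 170 29 ; 172 29 ; 174 29 ; 176 24 ; 
182 28 ; 184 29 ; 186 29 ; 188 30 ; 190 30 ; 192 29 ; 194 29 ; 196 29 ; 198 28 ; 
[   14    63    13     8    24    44    48    40    45    48    51    52
    53    80  1328 11479  1201   126   120   102] [202. 204. 205. 207. 208. 210. 212. 213. 215. 217. 218. 220. 222. 223.
 225. 227. 228. 230. 232. 233. 235.]
+y edge [-4.58529760e-02  2.60021424e+02] -2.6253431072177547 236.04031801009046 48
near edge [4.57436985e-02 4.09289646e+02] 2.6190950724809716 414.50442800266467
```

```bash
cat >> h.py <<'E'
def held(P,lo,hi,c):
    x,y,z=P[...,0],P[...,1],P[...,2]
    n=(abs(x-c[0])<40)&(abs(y-c[1])<110)&(z>lo)&(z<hi)
    k,l,s,cc=cv2.connectedComponentsWithStats(n.astype(np.uint8)); i=1+np.argmax(s[1:,4]); q=P[l==i]
    print("z",np.median(q[:,2]),"y",q[:,1].min().round(1),q[:,1].max().round(1))
    for a in np.arange(q[:,1].max().round()-50,q[:,1].max(),6): 
        t=q[abs(q[:,1]-a)<3]; print(int(a),t[:,0].min().round(1),t[:,0].max().round(1),end=' ; ')
    for X in (-8,0,8): t=q[abs(q[:,0]-c[0]-X)<2.5]; print("end",X,np.sort(t[:,1])[[0,-1]].round(1))
E
python3 - <<'E'
from h import *
P=np.load("w2.npy"); held(P,222,231,(593,119))
E
```

```text
z 227.54588493786005 y 83.8 186.1
136 577.7 607.3 ; 142 577.4 607.5 ; 148 577.6 607.3 ; 154 577.4 607.4 ; 160 577.5 607.4 ; 166 577.3 607.2 ; 172 577.4 607.5 ; 178 577.4 607.3 ; 184 577.4 607.4 ; end -8 [ 85.2 186.1]
end 0 [ 83.8 186.1]
end 8 [ 85.2 186.1]
```

>>> move_arm(
  steps=[
    [0, 0, -2.6, 0.0015, -0.008, -0.02, 0.02],
    [0, 0, 0, 0, 0, -0.045, 0.02],
    [0, 0, 0, 0, 0, -0.045, 0.02],
    [0, 0, 0, 0, 0, -0.03, 0.02],
    [0, 0, 0, 0, 0, 0, 0.02],
  ],
)

```text
clock: 4.6
eef_pos: [590.8, 112.7, 58.7]
tool_rot: [-3.132, 0.001, 1.528]
force: [-1.2, 0.0, -2.9]
width: 28.6
gripper_force: 60.0
```

```bash
cat >> h.py <<'E'
def look(c,lo,hi,xs,name=None):
    st(); b,d=eyes.get_image("wrist"); P=cloud("wrist",d)
    if name: cv2.imwrite("pics/"+name,b); np.save("last.npy",P)
    held(P,lo,hi,c)
    x,y,z=P[...,0],P[...,1],P[...,2]
    for x0 in xs:
        k=(abs(x-x0)<3)&(z>24)&(z<35)&(abs(y-115)<110); v=np.sort(y[k])
        g=np.split(v,np.where(np.diff(v)>4)[0]+1); print("blk",x0,[(a[0].round(1),a[-1].round(1)) for a in g if len(a)>8])
E
python3 - <<'E'
from h import *
look((594,108),70,88,(585,594,602),"w3.png")
E
```

```text
4.6 [590.8 112.7  58.7] [-1.7948e+02  4.0000e-02  8.7550e+01] F [-1.2  0.  -2.9] 28.6 60.027666091918945
z 85.8497024671683 y 76.5 178.8
129 578.5 608.2 ; 135 578.6 608.8 ; 141 579.0 608.8 ; 147 579.1 609.3 ; 153 579.4 609.3 ; 159 579.7 609.9 ; 165 580.0 609.9 ; 171 580.3 610.3 ; 177 580.4 610.5 ; end -8 [ 76.8 178.7]
end 0 [ 76.5 178.4]
end 8 [ 77.4 178.1]
blk 585 [(np.float64(181.3), np.float64(196.8))]
blk 594 [(np.float64(180.9), np.float64(196.3))]
blk 602 [(np.float64(180.6), np.float64(196.1))]
```

View pics/w3.png

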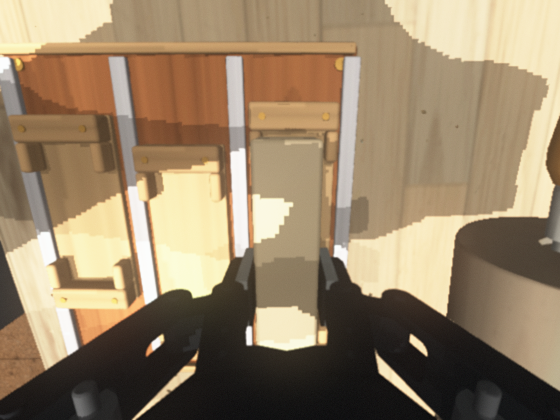

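The picture shows the prop end at (287,138) just below the +y block at (295,115). I check how it sits across the row.

```bash
python3 - <<'E'
from h import *
P=np.load("last.npy"); x,y,z=P[...,0],P[...,1],P[...,2]
k=(z>26)&(z<33)&(y>183)&(y<195)&(x>560)&(x<640); print(np.percentile(x[k],[0,1,99,100]),np.median(y[k]))
k=(z>26)&(z<33)&(y>165)&(y<178)&(x>560)&(x<640); print(np.sort(x[k])[::20].round(1))
print(np.median(z[(z>24)&(z<35)&(y>183)&(y<195)]))
E
```

```text
[573.72729669 574.37415207 625.23213178 625.93642584] 189.3287997042257
[573.  574.9 617.9 618.3 618.7 619.3 619.8 620.5 621.  621.7 622.8 623.4
 624.  624.8]
32.21244002031723
```

>>> move_arm(
  steps=[
    [0, 0, 0, 0.003, -0.0015, -0.005, 0.02],
    [0, 0, 0, 0, 0, -0.01, 0.02],
    [0, 0, 0, 0, 0, 0, 0.02],
    [0, 0, 0, 0, 0, 0, 0.02],
  ],
)

```text
clock: 5.05
eef_pos: [598.1, 109.4, 48.4]
tool_rot: [3.141, -0.0, 1.525]
force: [1.3, 0.0, -2.3]
width: 28.8
gripper_force: 60.1
```

```bash
cat >> h.py <<'E'
def across(row_ex, y0, y1, P=None, xlim=None):
    P=np.load("last.npy"); x,y,z=P[...,0],P[...,1],P[...,2]
    k=(z>25)&(z<34)&(y>y0)&(y<y1)&(x>xlim[0])&(x<xlim[1]); print("block x",np.percentile(x[k],[1,99]).round(1),"mid",np.percentile(x[k],[1,99]).mean().round(1),"z",np.median(z[k]).round(1))
E
python3 - <<'E'
from h import *
look((595,107),58,76,(585,594,602),"w4.png"); across(0,184,194,xlim=(560,640))
E
```

```text
5.05 [598.1 109.4  48.4] [ 1.7997e+02 -2.0000e-02  8.7390e+01] F [ 1.3  0.  -2.3] 28.8 60.1339852809906
z 73.09550580829492 y 73.1 175.8
126 583.7 613.2 ; 132 583.5 613.8 ; 138 584.2 613.9 ; 144 584.2 614.5 ; 150 584.5 614.5 ; 156 584.8 615.0 ; 162 585.1 615.1 ; 168 585.4 615.6 ; 174 585.6 615.6 ; end -8 [ 75.  175.8]
end 0 [ 73.1 175.5]
end 8 [ 74.1 175.2]
blk 585 [(np.float64(181.3), np.float64(197.3))]
blk 594 [(np.float64(180.9), np.float64(197.0))]
blk 602 [(np.float64(180.5), np.float64(196.5))]
block x [572.2 622.9] mid 597.5 z 30.0
```

>>> move_arm(
  steps=[
    [0, 0, 0, -0.0035, 0.0015, -0.005, 0.02],
    [0, 0, 0, 0, 0, 0, 0.02],
    [0, 0, 0, 0, 0, 0, 0.02],
    [0, 0, 0, 0, 0, 0, 0.02],
  ],
)

```text
clock: 5.5
eef_pos: [594.4, 110.7, 42.9]
tool_rot: [3.141, -0.0, 1.525]
force: [0.6, -0.2, -2.1]
width: 28.6
gripper_force: 60.1
```

```bash
python3 - <<'E'
from h import *
look((595,107),54,72,(585,594,602),"w5.png"); across(0,184,194,xlim=(560,640))
E
```

```text
5.5 [594.4 110.7  42.9] [179.99  -0.    87.39] F [ 0.6 -0.2 -2.1] 28.6 60.134289264678955
z 67.56417666043184 y 74.5 177.1
127 579.9 609.6 ; 133 580.0 610.2 ; 139 580.4 610.3 ; 145 580.6 610.7 ; 151 580.8 610.8 ; 157 581.2 611.4 ; 163 581.4 611.4 ; 169 581.7 611.8 ; 175 581.9 611.9 ; end -8 [ 75.3 177.1]
end 0 [ 74.5 176.7]
end 8 [ 76.4 176.4]
blk 585 [(np.float64(181.5), np.float64(196.9))]
blk 594 [(np.float64(181.0), np.float64(196.5))]
blk 602 [(np.float64(180.7), np.float64(196.1))]
block x [572.1 622.7] mid 597.4 z 29.9
```

>>> move_arm(
  steps=[
    [0, 0, 0, 0, 0, -0.008, 0.02],
    [0, 0, 0, 0, 0, -0.007, 0.02],
    [0, 0, 0, 0, 0, -0.004, 0.02],
    [0, 0, 0, 0, 0, -0.002, 0.02],
    [0, 0, 0, 0, 0, 0, 0.02],
  ],
)

```text
clock: 6.05
eef_pos: [594.2, 110.6, 21.6]
tool_rot: [-3.141, 0.0, 1.525]
force: [-0.3, -0.6, -1.5]
width: 28.9
gripper_force: 60.2
```

>>> move_arm(
  steps=[
    [0, 0, 0, 0, 0, -0.001, 0.02],
    [0, 0, 0, 0, 0, 0, 0.045],
    [0, 0, 0, 0, 0, 0, 0.045],
    [0, 0, 0, 0, 0, 0, 0.045],
    [0, 0, 0, 0, 0, 0.02, 0.045],
  ],
)

```text
clock: 6.55
eef_pos: [592.5, 110.6, 39.1]
tool_rot: [-3.137, 0.001, 1.525]
force: [0.2, 0.1, 0.3]
width: 45.0
gripper_force: 0.0
```

>>> move_arm(
  steps=[
    [0, 0, 0, 0, 0, 0.04, 0.045],
    [0, 0, 0, 0, 0.02, 0.045, 0.06],
    [0, 0, 0.8, -0.005, 0.045, 0.02, 0.085],
    [0, 0, 0.8, -0.005, 0.045, 0.02, 0.085],
    [0, 0, 0.9, -0.005, 0.045, 0.02, 0.085],
  ],
)

```text
clock: 7.05
eef_pos: [579.1, 267.4, 187.3]
tool_rot: [3.141, -0.001, 1.569]
force: [0.5, 0.1, 0.0]
width: 84.9
gripper_force: 0.0
```

>>> move_arm(
  steps=[
    [0, 0, 0.9, -0.005, 0.045, 0, 0.085],
    [0, 0, 0.9, -0.005, 0.04, 0, 0.085],
    [0, 0, 0, 0, 0.013, 0, 0.085],
    [0, 0, 0, 0, 0, 0, 0.085],
    [0, 0, 0, 0, 0, 0, 0.085],
  ],
)

```text
clock: 7.55
eef_pos: [569.9, 361.5, 185.7]
tool_rot: [3.141, 0.002, 1.598]
force: [0.1, -1.2, 1.1]
width: 84.7
gripper_force: 0.0
```

```bash
python3 - <<'E'
from h import *
st(); b,d=eyes.get_image("wrist"); P=cloud("wrist",d); prop(P,[569,363],60)
b,d=eyes.get_image("top"); Q=cloud("top",d); prop(Q,[594,108],75,24,60)
x,y,z=Q[...,0],Q[...,1],Q[...,2]
for a in range(20,200,10): print(a,np.median(z[(abs(x-592)<9)&(abs(y-a)<4)]).round(),end=';')
E
```

```text
7.55 [569.9 361.5 185.7] [1.7999e+02 1.2000e-01 9.1590e+01] F [ 0.1 -1.2  1.1] 84.7 0.0
[571.7 361. ] [29.9 89.5] 0.89 z 31.0 2333
[591.4 107. ] [137.9  30.5] 86.95 z 44.9 417
20 29.0;30 29.0;40 44.0;50 44.0;60 45.0;70 45.0;80 44.0;90 45.0;100 45.0;110 45.0;120 46.0;130 45.0;140 45.0;150 43.0;160 44.0;170 45.0;180 21.0;190 28.0;
```

The long prop is seated, with its top flat at 45 mm. Next is the short one.

>>> move_arm(
  steps=[
    [0, 0, 0, 0.001, 0, -0.045, 0.085],
    [0, 0, 0, 0, 0, -0.045, 0.085],
    [0, 0, 0, 0, 0, -0.045, 0.085],
    [0, 0, 0, 0, 0, -0.028, 0.085],
    [0, 0, 0, 0, 0, -0.012, 0.085],
  ],
)

```text
clock: 8.15
eef_pos: [569.2, 360.3, 7.8]
tool_rot: [-3.137, 0.004, 1.597]
force: [0.5, -1.2, -0.0]
width: 84.7
gripper_force: 0.0
```

>>> move_arm(
  steps=[
    [0, 0, 0, 0, 0, -0.006, 0.085],
    [0, 0, 0, 0, 0, 0, 0.02],
    [0, 0, 0, 0, 0, 0, 0.02],
    [0, 0, 0, 0, 0, 0, 0.02],
    [0, 0, 0, 0, 0, 0, 0.02],
  ],
)

```text
clock: 8.65
eef_pos: [571.3, 364.3, 6.6]
tool_rot: [3.139, -0.001, 1.6]
force: [-1.8, -1.7, 4.0]
width: 28.8
gripper_force: 60.7
```

>>> move_arm(
  steps=[
    [0, 0, 0, 0, 0, 0, 0.02],
    [0, 0, 0, 0, 0, 0, 0.02],
    [0, 0, 0, 0, 0, 0.03, 0.02],
    [0, 0, 0, 0, 0, 0.04, 0.02],
    [0, 0, 0, 0, 0, 0.03, 0.02],
  ],
)

```text
clock: 9.15
eef_pos: [570.7, 363.9, 106.9]
tool_rot: [3.14, -0.001, 1.6]
force: [0.3, 0.8, -2.4]
width: 28.6
gripper_force: 60.5
```

>>> move_arm(
  steps=[
    [0, 0, -0.9, -0.02, -0.04, 0, 0.02],
    [0, 0, -0.9, -0.02, -0.04, 0, 0.02],
    [0, 0, -0.9, -0.02, -0.04, 0, 0.02],
    [0, 0, -0.8, -0.02, -0.04, 0, 0.02],
    [0, 0, -0.8, -0.02, -0.04, 0, 0.02],
  ],
)

```text
clock: 9.65
eef_pos: [469.4, 162.4, 105.3]
tool_rot: [3.141, -0.0, 1.525]
force: [1.7, -0.3, -1.2]
width: 28.8
gripper_force: 60.5
```

>>> move_arm(
  steps=[
    [0, 0, 0, -0.016, -0.032, -0.02, 0.02],
    [0, 0, 0, 0, 0, -0.03, 0.02],
    [0, 0, 0, 0, 0, 0, 0.02],
    [0, 0, 0, 0, 0, 0, 0.02],
    [0, 0, 0, 0, 0, 0, 0.02],
  ],
)

```text
clock: 10.15
eef_pos: [455.5, 132.8, 55.8]
tool_rot: [3.139, -0.001, 1.527]
force: [0.4, 0.8, -1.9]
width: 28.9
gripper_force: 60.4
```

```bash
python3 - <<'E'
from h import *
look((455,132),70,92,(445,454,462),"w6.png"); across(0,185,193,xlim=(420,495))
E
```

```text
10.15 [455.5 132.8  55.8] [ 1.7988e+02 -6.0000e-02  8.7470e+01] F [ 0.4  0.8 -1.9] 28.9 60.36185145378113
z 80.24640307555015 y 96.6 176.0
126 440.1 469.5 ; 132 440.3 469.8 ; 138 427.2 483.6 ; 144 427.8 476.7 ; 150 440.9 470.6 ; 156 441.1 471.2 ; 162 441.3 471.2 ; 168 441.7 471.7 ; 174 441.8 471.8 ; end -8 [ 98.2 176. ]
end 0 [ 96.6 175.7]
end 8 [ 97.5 175.4]
blk 445 [(np.float64(180.9), np.float64(196.7))]
blk 454 [(np.float64(180.5), np.float64(196.3))]
blk 462 [(np.float64(180.2), np.float64(195.9))]
block x [432.1 482.8] mid 457.4 z 30.0
```

View pics/w6.png

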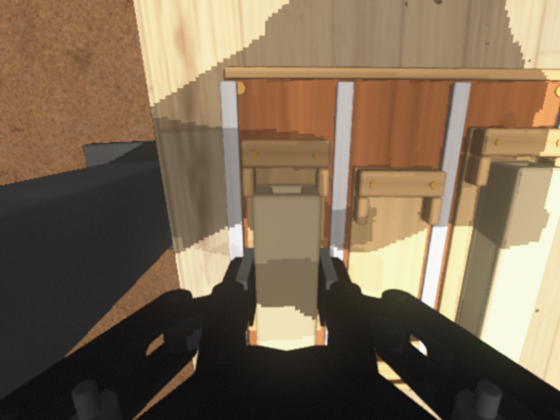

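The held short prop at (287,240) lines up with its cradle block at (287,152), with a 4.8 mm end gap and well centred across. The long prop is seated at right. I lower it.

>>> move_arm(
  steps=[
    [0, 0, 0, 0, 0.0005, -0.012, 0.02],
    [0, 0, 0, 0, 0, -0.012, 0.02],
    [0, 0, 0, 0, 0, -0.006, 0.02],
    [0, 0, 0, 0, 0, -0.004, 0.02],
    [0, 0, 0, 0, 0, -0.001, 0.02],
  ],
)

```text
clock: 10.7
eef_pos: [453.7, 132.2, 21.2]
tool_rot: [-3.141, -0.001, 1.525]
force: [-6.0, -0.8, 35.4]
width: 28.8
gripper_force: 65.0
```

>>> move_arm(
  steps=[
    [0, 0, 0, 0, 0, 0, 0.02],
    [0, 0, 0, 0, 0, 0, 0.045],
    [0, 0, 0, 0, 0, 0, 0.045],
    [0, 0, 0, 0, 0, 0, 0.045],
    [0, 0, 0, 0, 0, 0.02, 0.045],
  ],
)

```text
clock: 11.2
eef_pos: [452.9, 131.8, 38.3]
tool_rot: [-3.138, 0.001, 1.525]
force: [0.2, 0.7, 0.1]
width: 45.1
gripper_force: 0.0
```

>>> move_arm(
  steps=[
    [0, 0, 0, 0, 0, 0.045, 0.045],
    [0, 0, 2.2, -0.004, -0.02, 0.045, 0.06],
    [0, 0, 2.2, -0.004, -0.045, 0.02, 0.085],
    [0, 0, 2.2, -0.004, -0.045, 0.015, 0.085],
    [0, 0, 2.2, -0.004, -0.045, 0.01, 0.085],
  ],
)

```text
clock: 11.7
eef_pos: [438.6, -24.0, 175.9]
tool_rot: [3.14, 0.0, 1.682]
force: [0.5, 0.2, 0.5]
width: 85.0
gripper_force: 0.0
```

>>> move_arm(
  steps=[
    [0, 0, 2.2, -0.004, -0.049, 0, 0.085],
    [0, 0, 2.2, -0.004, -0.049, 0, 0.085],
    [0, 0, 0, -0.002, -0.045, 0, 0.085],
    [0, 0, 0, 0, 0, 0, 0.085],
    [0, 0, 0, 0, 0, 0, 0.085],
  ],
)

```text
clock: 12.2
eef_pos: [427.8, -166.9, 174.5]
tool_rot: [-3.141, -0.0, 1.752]
force: [-0.4, -0.4, 0.4]
width: 84.8
gripper_force: 0.0
```

```bash
python3 - <<'E'
from h import *
st(); b,d=eyes.get_image("wrist"); P=cloud("wrist",d); prop(P,[429,-171],75)
b,d=eyes.get_image("top"); Q=cloud("top",d)
x,y,z=Q[...,0],Q[...,1],Q[...,2]
for a in range(60,200,10): print(a,np.median(z[(abs(x-453)<9)&(abs(y-a)<4)]).round(),end=';')
E
```

```text
12.2 [ 427.8 -166.9  174.5] [-1.7997e+02 -2.0000e-02  1.0038e+02] F [-0.4 -0.4  0.4] 84.8 0.0
[ 427.4 -170.1] [ 29.9 113.8] 10.22 z 30.8 3121
60 8.0;70 28.0;80 28.0;90 45.0;100 46.0;110 44.0;120 45.0;130 45.0;140 43.0;150 44.0;160 44.0;170 45.0;180 16.0;190 28.0;
```

The short prop is seated. Last is the medium one.

>>> move_arm(
  steps=[
    [0, 0, 0, 0, -0.0035, -0.045, 0.085],
    [0, 0, 0, 0, 0, -0.045, 0.085],
    [0, 0, 0, 0, 0, -0.042, 0.085],
    [0, 0, 0, 0, 0, -0.026, 0.085],
    [0, 0, 0, 0, 0, -0.011, 0.085],
  ],
)

```text
clock: 12.8
eef_pos: [427.7, -165.8, 9.7]
tool_rot: [-3.139, -0.006, 1.759]
force: [0.4, -0.4, -0.8]
width: 84.8
gripper_force: 0.0
```

>>> move_arm(
  steps=[
    [0, 0, 0, 0, 0, 0, 0.085],
    [0, 0, 0, 0, 0, 0, 0.02],
    [0, 0, 0, 0, 0, 0, 0.02],
    [0, 0, 0, 0, 0, 0, 0.02],
    [0, 0, 0, 0, 0, 0, 0.02],
  ],
)

```text
clock: 13.3
eef_pos: [429.0, -168.3, 12.8]
tool_rot: [3.139, -0.003, 1.756]
force: [-3.2, 2.9, 18.9]
width: 28.5
gripper_force: 57.6
```

>>> move_arm(
  steps=[
    [0, 0, 0, 0, 0, 0, 0.02],
    [0, 0, 0, 0, 0, 0, 0.02],
    [0, 0, 0, 0, 0, 0.03, 0.02],
    [0, 0, 0, 0, 0, 0.04, 0.02],
    [0, 0, 0, 0, 0, 0.04, 0.02],
  ],
)

```text
clock: 13.8
eef_pos: [427.8, -168.2, 123.2]
tool_rot: [-3.141, -0.004, 1.755]
force: [0.9, -0.6, -1.7]
width: 28.7
gripper_force: 59.9
```

>>> move_arm(
  steps=[
    [0, 0, -2.2, 0.015, 0.042, 0, 0.02],
    [0, 0, -2.2, 0.015, 0.042, 0, 0.02],
    [0, 0, -2.2, 0.015, 0.042, 0, 0.02],
    [0, 0, -2.2, 0.015, 0.042, 0, 0.02],
    [0, 0, -2.2, 0.015, 0.042, 0, 0.02],
  ],
)

```text
clock: 14.3
eef_pos: [503.7, 43.6, 122.3]
tool_rot: [3.141, -0.003, 1.562]
force: [1.4, 0.1, -0.9]
width: 28.8
gripper_force: 60.0
```

>>> move_arm(
  steps=[
    [0, 0, -2.1, 0.015, 0.042, 0, 0.02],
    [0, 0, 0, 0.006, 0.017, -0.02, 0.02],
    [0, 0, 0, 0, 0, -0.034, 0.02],
    [0, 0, 0, 0, 0, 0, 0.02],
    [0, 0, 0, 0, 0, 0, 0.02],
  ],
)

```text
clock: 14.8
eef_pos: [523.9, 99.8, 68.2]
tool_rot: [-3.141, -0.002, 1.526]
force: [1.3, -0.8, -0.1]
width: 28.7
gripper_force: 59.8
```

```bash
python3 - <<'E'
from h import *
look((523,99),75,98,(514,523,531),"w7.png"); across(0,163,171,xlim=(490,560))
P=np.load("last.npy"); x,y,z=P[...,0],P[...,1],P[...,2]
for a in range(40,170,8):
    k=(abs(x-523-.0457*(a-99))<8)&(abs(y-a)<3)&(z>60)&(z<110)
    if k.sum()>5: print(a,np.median(z[k]).round(1),end=';')
E
```

```text
14.8 [523.9  99.8  68.2] [-1.7996e+02 -1.3000e-01  8.7410e+01] F [ 1.3 -0.8 -0.1] 28.7 59.83359396457672
z 86.85235667245773 y 57.1 154.1
104 496.9 552.7 ; 110 496.8 545.8 ; 116 509.9 540.3 ; 122 510.5 540.3 ; 128 510.7 540.3 ; 134 510.9 540.9 ; 140 511.3 541.0 ; 146 511.3 541.6 ; 152 511.8 541.6 ; end -8 [ 59.  154.1]
end 0 [ 57.4 153.7]
end 8 [ 58.6 153.3]
blk 514 [(np.float64(159.6), np.float64(175.3))]
blk 523 [(np.float64(159.2), np.float64(174.8))]
blk 531 [(np.float64(158.9), np.float64(174.5))]
block x [502.  552.7] mid 527.3 z 30.8
56 86.6;64 86.7;72 86.8;80 86.7;88 86.9;96 86.9;104 86.9;112 86.9;120 87.0;128 86.9;136 86.9;144 86.9;152 86.1;
```

View pics/w7.png

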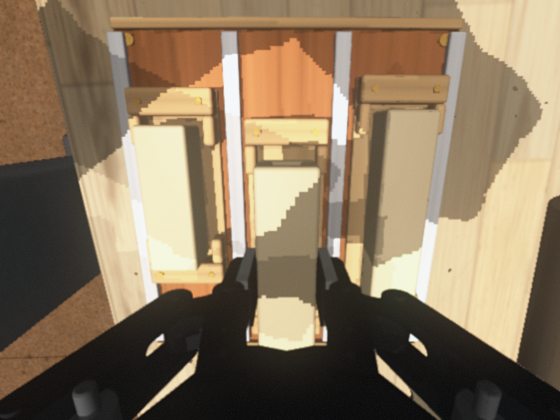

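The medium prop at (287,230) hangs level over its cradle, whose +y block is at (287,132). The short prop at (168,195) and the long one at (400,195) lie seated either side. I lower it.

>>> move_arm(
  steps=[
    [0, 0, 0, 0, 0.0013, -0.012, 0.02],
    [0, 0, 0, 0, 0, -0.012, 0.02],
    [0, 0, 0, 0, 0, -0.009, 0.02],
    [0, 0, 0, 0, 0, -0.006, 0.02],
    [0, 0, 0, 0, 0, 0, 0.02],
  ],
)

```text
clock: 15.35
eef_pos: [524.2, 101.8, 28.3]
tool_rot: [-3.141, -0.003, 1.526]
force: [-0.2, 0.3, -0.7]
width: 28.3
gripper_force: 59.9
```

>>> move_arm(
  steps=[
    [0, 0, 0, 0, 0, -0.001, 0.02],
    [0, 0, 0, 0, 0, 0, 0.02],
  ],
)

```text
clock: 15.55
eef_pos: [524.5, 101.8, 27.9]
tool_rot: [3.141, -0.003, 1.527]
force: [-0.6, -0.7, 1.3]
width: 28.2
gripper_force: 60.1
```

>>> move_arm(
  steps=[
    [0, 0, 0, 0, 0, 0, 0.045],
    [0, 0, 0, 0, 0, 0, 0.045],
    [0, 0, 0, 0, 0, 0, 0.045],
    [0, 0, 0, 0, 0, 0.03, 0.045],
    [0, 0, 0, 0, 0, 0.04, 0.045],
  ],
)

```text
clock: 16.05
eef_pos: [523.0, 101.8, 97.3]
tool_rot: [-3.138, -0.002, 1.527]
force: [0.4, 0.8, -0.0]
width: 45.4
gripper_force: 0.0
```

>>> move_arm(
  steps=[
    [0, 0, 0, 0, 0, 0.04, 0.045],
    [0, 0, 0, -0.02, 0.03, 0.04, 0.045],
    [0, 0, 0, -0.02, 0.04, 0.02, 0.045],
    [0, 0, 0, 0, 0, 0, 0.045],
    [0, 0, 0, 0, 0, 0, 0.045],
  ],
)

```text
clock: 16.55
eef_pos: [485.5, 171.6, 195.4]
tool_rot: [3.14, -0.004, 1.531]
force: [0.1, -0.9, -0.7]
width: 45.0
gripper_force: 0.0
```

```bash
python3 - <<'E'
from h import *
st(); b,d=eyes.get_image("wrist"); cv2.imwrite("pics/w8.png",b)
b,d=eyes.get_image("top"); Q=cloud("top",d)
for s in ([455,132],[523,99],[594,108]): prop(Q,s,75,37,60)
E
```

```text
16.55 [485.5 171.6 195.4] [179.93  -0.22  87.71] F [ 0.1 -0.9 -0.7] 45.0 0.0Traceback (most recent call last):
  File "<stdin>", line 4, in <module>
  File "h.py", line 22, in prop
    k,l,s,c=cv2.connectedComponentsWithStats(m.astype(np.uint8)); i=1+np.argmax(s[1:,4])
                                                                      ~~~~~~~~~^^^^^^^^^
    return _wrapfunc(a, 'argmax', axis=axis, out=out, **kwds)
    return bound(*args, **kwds)
ValueError: attempt to get argmax of an empty sequence
```

View pics/w8.png

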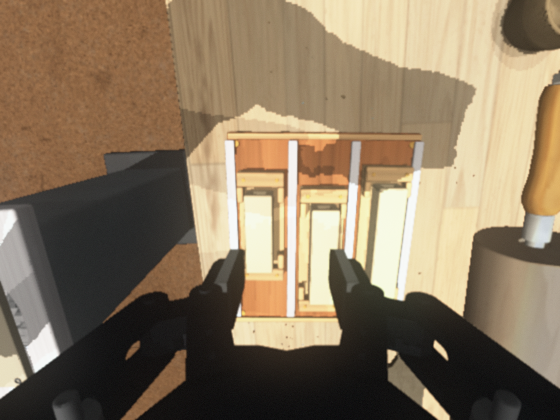

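The wrist view shows all three props between their end blocks, at (258,232), (324,255) and (387,240). The arm blocks the top camera, so I check height and angle from the wrist depth.

```bash
python3 - <<'E'
from h import *
b,d=eyes.get_image("wrist"); Q=cloud("wrist",d)
for s in ([455,132],[523,99],[594,108]):
    prop(Q,s,75,37,60)
    x,y,z=Q[...,0],Q[...,1],Q[...,2]
    print([(a,np.median(v).round(1)) for a in range(-50,60,10) if len(v:=z[(abs(x-s[0]-.0457*a)<9)&(abs(y-s[1]-a)<4)])>5])
E
```

```text
[453.3 129.7] [88.8 30.1] 87.14 z 45.7 2156
[(-50, np.float64(45.1)), (-40, np.float64(45.8)), (-30, np.float64(45.7)), (-20, np.float64(45.7)), (-10, np.float64(45.9)), (0, np.float64(45.8)), (10, np.float64(45.7)), (20, np.float64(45.8)), (30, np.float64(216.5)), (40, np.float64(219.7)), (50, np.float64(255.5))]
[524.   98.1] [114.5  30. ] 87.42 z 45.7 2198
[(-50, np.float64(45.9)), (-40, np.float64(45.7)), (-30, np.float64(45.8)), (-20, np.float64(45.8)), (-10, np.float64(45.7)), (0, np.float64(45.8)), (10, np.float64(45.7)), (20, np.float64(45.8)), (30, np.float64(45.8)), (40, np.float64(45.8)), (50, np.float64(45.6))]
[594.1 110.2] [132.2  30.5] 87.24 z 45.6 2933
[(-50, np.float64(45.3)), (-40, np.float64(45.6)), (-30, np.float64(45.8)), (-20, np.float64(45.9)), (-10, np.float64(45.7)), (0, np.float64(45.7)), (10, np.float64(45.9)), (20, np.float64(45.8)), (30, np.float64(45.8)), (40, np.float64(45.7)), (50, np.float64(45.8))]
```

All three lie flat with their tops at about 45 mm, and their angles match the rack's yaw of −2.6°. I hand in.

```bash
python3 -c "
from h import *
print(ctrl.finish_job())"
```

```text
the job is handed in; nothing more can be done
None
```

I laid all three kiln props in their matching cradles (short nearest, medium middle, long farthest) and handed the job in at about 17 s; my last measurements showed each flat on its cradle floor and parallel to its row, but no verdict came back.

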